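# Clip the key dish onto the desk anchor

### The arm

A 6-joint arm with a two-finger parallel gripper is mounted at the origin on a cart in front of the work surface, level with it; the furniture and walls round the work are solid. World frame = base frame: x ahead of the robot, y to its left, z up, the work surface at z = 0. Lengths are in m, angles in degrees, forces in N, time in s.
With the tool pointing down it reaches from about 0.3 to 0.75 m from the base axis. Payload 8.5 kg.
Tool frame: the origin (TCP) lies midway between the tips of the shut fingers; the grasp point (between the pads) lies 19 mm behind it; y points along the fingers, z is the direction in which the jaws open and shut, and the axes are right-handed (so a half turn about y gives the same grasp; the last joint's range is limited). The gripper opens to 85 mm and grips with 20 to 120 N. Pads are 22 mm wide; open, the fingers measure 114 mm over their backs; the gripper's body (76 mm by 85 mm) begins 54 mm behind the grasp point. The pads swing forward as they close: fully open they stand 13 mm farther back than shut.
Start: joints at [-76.163, 21.807, 74.336, -0, 83.858, -12.336], TCP at [0.243, -0.494, 0.231] pointing down, gripper open.
Joint ranges: [-178.18, 178.18], [-50.72, 133.34], [12.68, 142.11], [-81.47, 261.47], [9.98, 163.14], [-165.26, 165.26]. Speed limits (degrees/s): [136.94, 136.94, 180, 180, 180, 180].

### API

Orientations are given as a 3x3 rotation matrix whose columns are the frame's x, y, z axes.
In Python, from rig import status, imaging, job gives the robot as it stands. The module is installed in compiled form; this text tells all that it offers.
- The arm moves only by the tool jog_arm, never from a script. Its argument "rows" is a list of rows, each an object of numbers: "hand": the opening, from 0 (shut) to 1 (fully open); "dx", "dy", "dz": the shift along the tool's x, y, z in cm; "ax", "ay", "az": the turn, a rotation vector about the tool's x, y, z in degrees. In form: [{"hand": .., "dx": .., "dy": .., "dz": .., "ax": .., "ay": .., "az": ..}, ...]. A call has exactly 5 rows; each row shifts and turns the commanded pose from where the row before left it, along the tool's axes as they then stand; what a row does not reach is not made up. A row lasts 1/12 s, in which the tool goes at most 41.7 mm and 7.16 degrees, less where a joint would pass 70% of its speed; a pose out of reach is approached as far as the arm can. A call is refused whole if a number of a shift passes 4.17 or a number of a turn 7.16, either way. A call with a gripper value outside its range is refused whole. The fingers move at their own pace and stop on an object; "newtons" is the grip in N (left out, the last holds). Time passes only in rows, so rows that do not move let the fingers close, or fill a call up. It gives the time, the measured TCP pose, the force and the opening at its end, in the units of the state.
- status.observe(): the state, without advancing time (a new reading comes with each control period).
- imaging.get_image(name): name is "scene" or "top"; returns the picture (420x560x3 uint8, red, green, blue); there is no depth.
- imaging.camera_model(name): a dict with "K" (3x3 intrinsics, pixels), "position" and "rotation" of the camera in the world. Camera axes: x right, y down, z forward; pixel columns grow to the right and rows downward; lengths in m; the calibration is good to about 2 mm. A picture is of the moment at which its call begins. camera_model takes no time and is no camera call.
- job.close_job(): hands the job in, once; it reports no verdict.
The state is a dict: "time_s": time; "q": joint angles; "qvel": joint speeds; "joint_efforts": joint torques, N m; "position": TCP position; "tool_rot": TCP orientation; "ft_force": force on the tool from outside, world axes, zero at the start; "wrist_torque": the same for the moment, N m; "grip_width": finger opening in m.
Only numpy, scipy, OpenCV 4.12 (cv2) and the standard library are available. Lean on these libraries where they do the work, as an engineer would, in place of code of your own. Each camera call takes 0.05 s, during which the arm holds its last target.

### The job

The wooden key dish should be secured to the desk: slide it along the worktop, without lifting it, and press its snap hook gently against the near leg of the steel U-shaped eye so that the leg pushes the spring gate in and the gate snaps shut behind it. Then gently draw the dish back until the leg pulls up against the inside of the closed gate, and leave it lying there, clipped on and taut. Leave the stapler, the remote control, the eraser and the tape roll where they are.

Things in the scene. Friction and masses are not known exactly. Their poses are not given: they have to be found in the camera images.
- dish: loose wooden key dish, 70 (x) x 110 (y) x 32 mm high, 0.3 to 0.65 kg; origin at the centre of its underside, x towards the side with the brass snap hook, which reaches 118 mm ahead of the origin. In its top an open rectangular well, 30 (x) x 76 (y) mm, centred, floor 8 mm above the worktop; end walls 20 mm thick, side walls 17 mm. Fingers let down into the well can push or drag the dish.
- hook (a joint): swivel of the brass hook about a vertical pin 42 mm ahead of the dish's origin: 0 = pointing along the dish's x, positive = turned towards the dish's +y (counter-clockwise from above), stops at -0.25 and 0.25 rad; stiff (holds 0.05 N m): it stays where it is, but a push off its axis turns it, also while the gate is pressed
- hook_mouth (a point): middle of the snap hook's mouth, 64 mm ahead of the swivel pin, 18 mm above the worktop; x points out of the mouth along the hook, y to the gate's hinge. The hook is a level loop of 8 mm round bar, 42 mm wide outside, closed in front by the gate. In this frame the loop's inner end stops the axis of a 6 mm bar at about x = -43 mm. The eye's leg should meet the gate at about y = -4 to +4 mm.
- gate_hinge (a point): axis of the gate's hinge on the hook, 4 mm behind and 17 mm to the left (y) of hook_mouth; axes as hook_mouth's
- hook_nose (a point): centre of the rounded end (8 mm thick) of the hook's nose, 9 mm ahead and 13 mm to the right (-y) of hook_mouth, where the gate's tip shuts; axes as hook_mouth's
- gate (a joint): steel spring gate, 27 mm long, 6.6 mm thick: 0 = shut, growing to 1.4 rad as it swings into the loop, inward only; 1 N at its tip starts it; far in, with friction, 8 to 18 N of push. A leg pressed in slips past its tip, to the nose side, 16 to 38 mm behind hook_mouth; only then does the gate snap shut behind it. Taut on the shut gate, the leg's axis lies 1 to 9 mm behind hook_mouth.
- anchor: steel desk anchor fixed to the worktop: plate 99 x 60 x 5 mm with a U-shaped eye of 6 mm round bar standing on it, 57 mm high, two upright legs 75 mm apart; origin on the worktop under the axis of the near leg; x points away from the robot, from near to far leg; the plate begins 12 mm this side of the near leg
- eye_bar (a point): point on the axis of the eye's near leg (upright, 6 mm thick), 17 mm above the worktop, at the height of the hook; axes as the anchor's
- stapler: red stapler, 150 x 34 x 41 mm, bystander; origin under its centre
- remote: dark grey remote control, 192 x 48 x 19 mm, bystander; origin under its centre
- eraser: blue and white eraser, 21 x 50 x 13 mm, bystander; origin under its centre
- tape_roll: roll of masking tape lying flat, 107 x 98 x 24 mm, bystander; origin under its centre
Not all that is in view belongs to the job. Leave any orange look-alike of the anchor alone.

How it is judged (in metres and radians):
On the way, in this order (a step that is already met when the one before it is completed fails the run):
1. the eye's leg presses the gate well inward (value of joint gate above 0.4 rad and contact force between anchor and gate above 0.3 N), for 0.05 s.
2. the leg is inside the hook and the gate has snapped shut behind it (x of eye_bar in the frame of hook_mouth between -0.045 and 0.004 m and y of eye_bar in the frame of hook_mouth between -0.014 and 0.014 m and value of joint gate below 0.1 rad), for 0.05 s.
3. the dish is drawn back so that the leg bears on the inside of the shut gate (all of step 2 and contact force between anchor and gate above 0.8 N), for 0.05 s.
At the end, for the whole second after the job is handed in: the near leg of the eye is inside the hook (within 14 mm of its middle line), the gate shut (under 0.1 rad), the hook drawn back taut (leg's axis no more than 16 mm behind the mouth: within about 8 mm of touching the gate), the dish flat on the worktop, at rest and let go (x of eye_bar in the frame of hook_mouth between -0.016 and 0.004 m and y of eye_bar in the frame of hook_mouth between -0.014 and 0.014 m and value of joint gate below 0.1 rad and height (world z) of dish below 0.004 m and angle between dish's own z axis and vertical below 0.06 rad and linear speed of dish below 0.01 m/s).
It fails at once if the dish is lifted more than 10 mm or tipped (height (world z) of dish above 0.01 m or angle between dish's own z axis and vertical above 0.2 rad).
It fails at once if the hook or dish is rammed into the anchor (over 30 N) (contact force between anchor and dish above 30 N).
It fails at once if the stapler, remote control, eraser or tape roll is moved by more than 30 mm (distance of any of stapler, remote, eraser, tape_roll from where it was at the start of the episode above 0.03 m).
It also fails if it takes over 54 s, if anything falls off the work surface, if the arm or the gripper's body presses on something with over 40 N, if the wrist force passes 120 N, or if a joint passes its speed limit or range.

## Working session

There is one attempt and no reset: what is moved stays moved. The work goes in short steps, Python scripts to look and compute and a tool call to move; the robot and the scene stay as the last step left them, time stands still between calls to the robot, and variables do not carry over. Pictures are saved under pics/ and viewed, and the job is handed in when it is done.

Besides the shell and the picture viewer there is one more tool, called after "Emit:" by a JSON object that holds its "api" and its "payload". jog_arm: Moves the arm, as the interface text tells. Its arguments: {"type":"object","properties":{"rows":{"type":"array"},"newtons":{"type":"number"}},"required":["rows"]}

```bash
mkdir -p pics; cat > h.py <<'E'
import numpy as np,cv2
from rig import status,imaging,job
def snap(n,f):
    im=imaging.get_image(n); cv2.imwrite('pics/'+f,im[:,:,::-1]); return im
def ray(n,u,v,z):
    c=imaging.camera_model(n);K=np.array(c['K']);R=np.array(c['rotation']);p=np.array(c['position'])
    d=R@np.linalg.inv(K)@np.array([u,v,1.]);return p+d*(z-p[2])/d[2]
def proj(n,P):
    c=imaging.camera_model(n);K=np.array(c['K']);R=np.array(c['rotation']);p=np.array(c['position'])
    q=K@(R.T@(np.array(P)-p));return q[:2]/q[2]
def crop(src,f,x0,y0,x1,y1,s):
    im=cv2.imread('pics/'+src)[y0:y1,x0:x1];cv2.imwrite('pics/'+f,cv2.resize(im,None,fx=s,fy=s,interpolation=cv2.INTER_CUBIC))
E
python3 - <<'E'
from h import *
snap('scene','s0.png');snap('top','t0.png')
for n in('scene','top'):
    c=imaging.camera_model(n);print(n,c)
print(status.observe())
E
```

```text
scene {'K': array([[519.99402937,   0.        , 274.32442816],
       [  0.        , 519.99402937, 208.40911452],
       [  0.        ,   0.        ,   1.        ]]), 'position': array([-0.09087784, -0.6763718 ,  1.16147269]), 'rotation': array([[ 0.70974504, -0.54207913,  0.44990243],
       [-0.70436725, -0.53578962,  0.46561385],
       [-0.0113465 , -0.64736366, -0.76209681]])}
top {'K': array([[464.18355137,   0.        , 285.42066426],
       [  0.        , 464.18355137, 205.70181507],
       [  0.        ,   0.        ,   1.        ]]), 'position': array([ 0.46682477, -0.01509858,  1.12403615]), 'rotation': array([[-0.00919162, -0.99818857,  0.05945671],
       [-0.99995124,  0.00896058, -0.00415123],
       [ 0.00361094, -0.05949197, -0.99822225]])}
{'time_s': 0.1, 'q': array([-7.61648019e+01,  2.18388661e+01,  7.43781333e+01,  3.37444683e-05,
        8.38579926e+01, -1.23368661e+01]), 'qvel': array([-0.07213236, -0.07186478, -0.15828776, -0.00157775, -0.15498592,
        0.01120237]), 'joint_efforts': array([ 5.25027746e-03, -4.49216223e+01, -2.31657028e+01, -1.04278570e-04,
        3.65873129e-03,  1.10072101e-06]), 'position': array([ 0.24251487, -0.49336665,  0.23077065]), 'tool_rot': array([[-8.97473600e-01, -3.12417964e-04,  4.41068067e-01],
       [-4.41068089e-01,  1.27102214e-03, -8.97472744e-01],
       [-2.80220672e-04, -9.99999143e-01, -1.27850641e-03]]), 'ft_force': array([-0.57464741, -0.08420302, -0.05398647]), 'wrist_torque': array([-0.0368591 ,  0.03657456, -0.03521221]), 'grip_width': 0.08568086072337028}
```

View pics/s0.png

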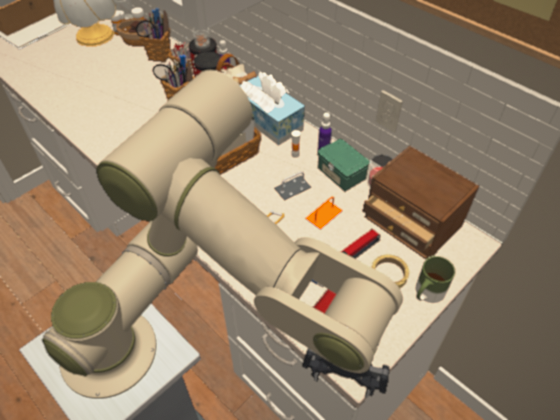

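View pics/t0.png

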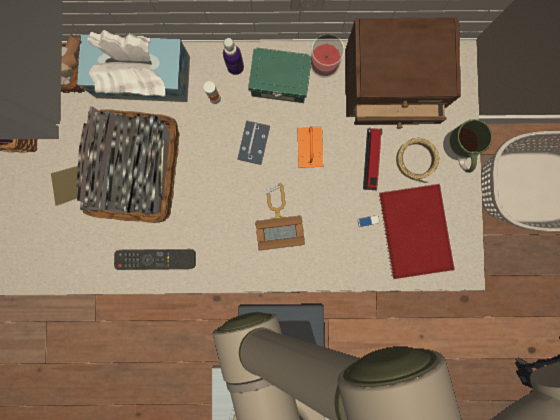

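```bash
python3 - <<'E'
from h import *
crop('t0.png','t0c.png',220,105,320,265,5) if 0 else crop('t0.png','t0a.png',225,110,335,180,7)
crop('t0.png','t0b.png',240,175,320,255,7)
E
```

```text
(no output)
```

View pics/t0a.png

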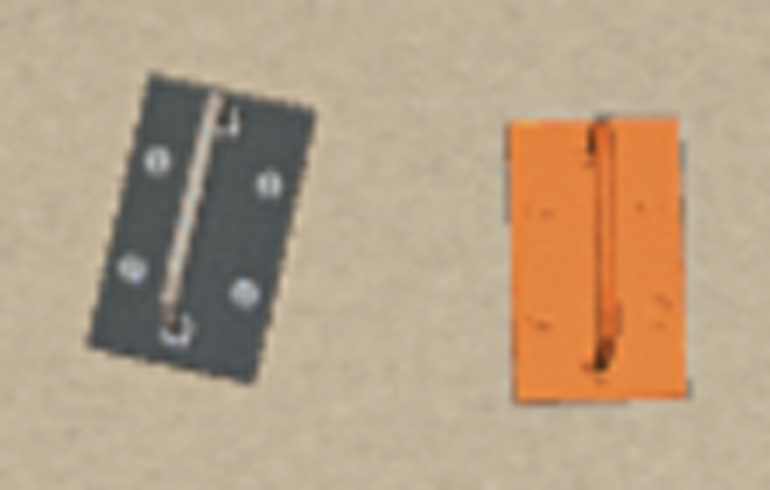

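View pics/t0b.png

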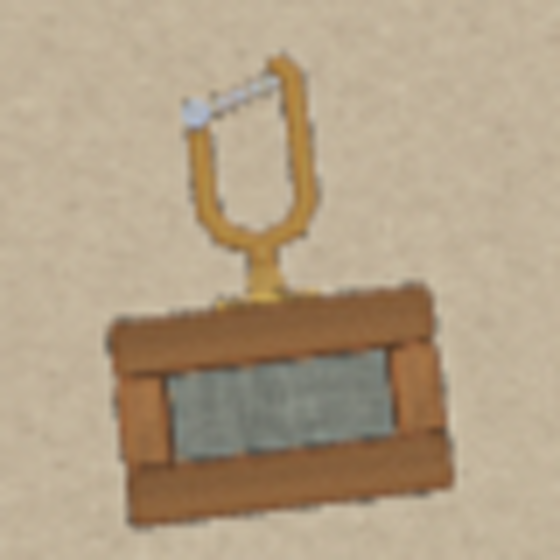

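```bash
python3 - <<'E'
from h import *
A=lambda p,z:ray('top',p[0]/7+225,p[1]/7+110,z)[:2]
B=lambda p,z:ray('top',p[0]/7+240,p[1]/7+175,z)[:2]
c=np.array([A(p,.005) for p in[(150,72),(316,105),(255,383),(88,345)]])
far=(c[0]+c[1])/2;near=(c[2]+c[3])/2
print('anchor len',np.linalg.norm(far-near),np.linalg.norm(c[0]-c[1]))
u=(far-near)/np.linalg.norm(far-near);print('anchor yaw',np.degrees(np.arctan2(u[1],u[0])))
print('near leg',near+.012*u,c.mean(0)-.0375*u,'base px',A((175,333),.005),'top',A((168,312),.054),A((216,97),.057))
d=np.array([B(p,.032) for p in[(110,322),(432,288),(452,487),(130,524)]])
print('dish sz',np.linalg.norm(d[0]-d[1]),np.linalg.norm(d[1]-d[2]))
f=(d[0]+d[1])/2;b=(d[2]+d[3])/2;v=(f-b)/np.linalg.norm(f-b)
w=(d[0]+d[3]-d[1]-d[2]);
yaw=np.arctan2(v[1],v[0]);yaw2=np.arctan2(w[1],w[0])-np.pi/2
O=d.mean(0);print('dish',O,np.degrees(yaw),np.degrees(yaw2))
w_=np.array([B(p,.032) for p in[(168,375),(388,348),(393,435),(172,462)]]);print('well',w_.mean(0))
pin=O+.042*v
H=B((195,112),.018);N=B((286,62),.018);print('hinge',H,'nose',N,'pin',pin)
for a in(-.2,-.1,0,.1,.2):
    x=np.array([np.cos(yaw+a),np.sin(yaw+a)]);y=np.array([-x[1],x[0]])
    print(a,pin+.060*x+.017*y-H,pin+.073*x-.013*y-N)
E
```

```text
anchor len 0.09902888580530424 0.05905523463576025
anchor yaw -12.765062643554245
near leg [0.65225731 0.06383912] [0.65227139 0.06383593] base px [0.65138028 0.06521908] top [0.65034648 0.06399264] [0.72175924 0.047495  ]
dish sz 0.10881608871622307 0.06702730478894989
dish [ 0.468076   -0.00667909] 5.218785461798468 5.754018388739857
well [ 0.46811119 -0.00641975]
hinge [0.56829581 0.02197436] nose [ 0.58517979 -0.00925663] pin [ 0.50990189 -0.0028588 ]
-0.2 [ 0.00309845 -0.01445588] [-0.00412355 -0.01446023]
-0.1 [ 0.00175525 -0.00836873] [-0.00239669 -0.00725245]
0 [-0.00018895 -0.00244609] [-1.39804176e-03  9.17277064e-05]
0.1 [-0.00271471  0.00325287] [-0.00113757  0.00749891]
0.2 [-0.0057968  0.0086712] [-0.00161789  0.01489509]
```

```bash
cat >> h.py <<'E'
def plan(P,yaw,n,hand):
    """straight plan to TCP P and yaw(deg of tool z), n rows"""
    s=status.observe();R=np.array(s['tool_rot']);p=np.array(s['position'])
    p0=p.copy();y0=np.arctan2(R[1,2],R[0,2]);y1=y0+(np.radians(yaw)-y0+np.pi)%(2*np.pi)-np.pi
    pc=p.copy();yc=y0;out=[]
    for i in range(1,n+1):
        t=i/n;pt=p0+t*(np.array(P)-p0);yt=y0+t*(y1-y0)
        z=np.array([np.cos(yc),np.sin(yc),0]);y=np.array([0,0,-1.]);x=np.cross(y,z)
        d=pt-pc;l=np.round([d@x*100,d@y*100,d@z*100],2);a=round(-np.degrees(yt-yc),1)
        pc=pc+(l[0]*x+l[1]*y+l[2]*z)/100;yc-=np.radians(a)
        out.append('{"hand":%g,"dx":%g,"dy":%g,"dz":%g,"ay":%g}'%(hand,l[0],l[1],l[2],a))
    for i in range(0,n,5):print('['+','.join(out[i:i+5])+']')
    print('from',p0,np.degrees(y0))
def st():
    s=status.observe();R=np.array(s['tool_rot']);print('t',round(s['time_s'],2),'p',np.round(s['position'],4),'yaw',np.round(np.degrees(np.arctan2(R[1,2],R[0,2])),2),'tilt',np.round(R[2,[0,2]],4),'F',np.round(s['ft_force'],2),'w',round(s['grip_width'],4))
E
python3 - <<'E'
from h import *
plan([.4432,-.009,.12],5.5,15,.4)
E
```

```text
[{"hand":0.4,"dx":-2.62,"dy":0.74,"dz":-2.31,"ay":-4.6},{"hand":0.4,"dx":-2.81,"dy":0.74,"dz":-2.09,"ay":-4.6},{"hand":0.4,"dx":-2.96,"dy":0.74,"dz":-1.86,"ay":-4.7},{"hand":0.4,"dx":-3.1,"dy":0.73,"dz":-1.61,"ay":-4.6},{"hand":0.4,"dx":-3.22,"dy":0.74,"dz":-1.35,"ay":-4.6}]
[{"hand":0.4,"dx":-3.32,"dy":0.74,"dz":-1.1,"ay":-4.6},{"hand":0.4,"dx":-3.4,"dy":0.74,"dz":-0.82,"ay":-4.7},{"hand":0.4,"dx":-3.45,"dy":0.74,"dz":-0.54,"ay":-4.6},{"hand":0.4,"dx":-3.49,"dy":0.74,"dz":-0.26,"ay":-4.6},{"hand":0.4,"dx":-3.49,"dy":0.73,"dz":0.01,"ay":-4.6}]
[{"hand":0.4,"dx":-3.48,"dy":0.74,"dz":0.3,"ay":-4.6},{"hand":0.4,"dx":-3.45,"dy":0.74,"dz":0.58,"ay":-4.7},{"hand":0.4,"dx":-3.39,"dy":0.74,"dz":0.85,"ay":-4.6},{"hand":0.4,"dx":-3.31,"dy":0.74,"dz":1.13,"ay":-4.6},{"hand":0.4,"dx":-3.21,"dy":0.74,"dz":1.38,"ay":-4.6}]
from [ 0.24251487 -0.49336665  0.23077065] -63.827929102563644
```

Emit:
{"api": "jog_arm", "payload": {"rows": [{"hand":0.4,"dx":-2.6,"dy":0.74,"dz":-2.3,"ay":-4.6},{"hand":0.4,"dx":-2.8,"dy":0.74,"dz":-2.1,"ay":-4.6},{"hand":0.4,"dx":-3.0,"dy":0.74,"dz":-1.9,"ay":-4.7},{"hand":0.4,"dx":-3.1,"dy":0.73,"dz":-1.6,"ay":-4.6},{"hand":0.4,"dx":-3.2,"dy":0.74,"dz":-1.35,"ay":-4.6}], "newtons": 40}}

```text
invalid input at $.rows[0]: expected keys hand, dx, dy, dz, ax, ay, az
```

Emit:
{"api": "jog_arm", "payload": {"rows": [{"hand":0.4,"dx":-3.3,"dy":0.74,"dz":-1.1,"ay":-4.6},{"hand":0.4,"dx":-3.4,"dy":0.74,"dz":-0.8,"ay":-4.7},{"hand":0.4,"dx":-3.45,"dy":0.74,"dz":-0.55,"ay":-4.6},{"hand":0.4,"dx":-3.5,"dy":0.74,"dz":-0.25,"ay":-4.6},{"hand":0.4,"dx":-3.5,"dy":0.73,"dz":0.0,"ay":-4.6}]}}

```text
invalid input at $.rows[0]: expected keys hand, dx, dy, dz, ax, ay, az
```

Emit:
{"api": "jog_arm", "payload": {"rows": [{"hand":0.4,"dx":-3.5,"dy":0.74,"dz":0.3,"ay":-4.6},{"hand":0.4,"dx":-3.45,"dy":0.74,"dz":0.6,"ay":-4.7},{"hand":0.4,"dx":-3.4,"dy":0.74,"dz":0.85,"ay":-4.6},{"hand":0.4,"dx":-3.3,"dy":0.74,"dz":1.1,"ay":-4.6},{"hand":0.4,"dx":-3.2,"dy":0.74,"dz":1.4,"ay":-4.6}]}}

```text
invalid input at $.rows[0]: expected keys hand, dx, dy, dz, ax, ay, az
```

```bash
python3 - <<'E'
from h import *
st();snap('top','t1.png');snap('scene','s1.png')
plan([.4432,-.009,.05],5.5,5,.4)
E
```

```text
t 0.1 p [ 0.2425 -0.4934  0.2308] yaw -63.83 tilt [-0.0003 -0.0013] F [-0.57 -0.08 -0.05] w 0.0857
[{"hand":0.4,"dx":-7.88,"dy":3.62,"dz":-6.93,"ay":-13.9},{"hand":0.4,"dx":-9.3,"dy":3.62,"dz":-4.83,"ay":-13.8},{"hand":0.4,"dx":-10.19,"dy":3.62,"dz":-2.47,"ay":-13.9},{"hand":0.4,"dx":-10.49,"dy":3.62,"dz":0.05,"ay":-13.9},{"hand":0.4,"dx":-10.17,"dy":3.61,"dz":2.57,"ay":-13.8}]
from [ 0.24253524 -0.4934472   0.23094652] -63.829265582983595
```

All keys are required; repeating.

Emit:
{"api": "jog_arm", "payload": {"rows": [{"hand":0.4,"dx":-2.6,"dy":0.74,"dz":-2.3,"ax":0,"ay":-4.6,"az":0},{"hand":0.4,"dx":-2.8,"dy":0.74,"dz":-2.1,"ax":0,"ay":-4.6,"az":0},{"hand":0.4,"dx":-3.0,"dy":0.74,"dz":-1.9,"ax":0,"ay":-4.7,"az":0},{"hand":0.4,"dx":-3.1,"dy":0.73,"dz":-1.6,"ax":0,"ay":-4.6,"az":0},{"hand":0.4,"dx":-3.2,"dy":0.74,"dz":-1.35,"ax":0,"ay":-4.6,"az":0}], "newtons": 40}}

```text
time_s: 0.62
position: [0.3095, -0.3303, 0.194]
tool_rot: [[-0.65, 0.0, 0.76], [-0.76, 0.0, -0.65], [-0.0, -1.0, -0.0]]
ft_force: [0.8, -0.9, -0.2]
grip_width: 0.0341
```

Emit:
{"api": "jog_arm", "payload": {"rows": [{"hand":0.4,"dx":-3.3,"dy":0.74,"dz":-1.1,"ax":0,"ay":-4.6,"az":0},{"hand":0.4,"dx":-3.4,"dy":0.74,"dz":-0.8,"ax":0,"ay":-4.7,"az":0},{"hand":0.4,"dx":-3.45,"dy":0.74,"dz":-0.55,"ax":0,"ay":-4.6,"az":0},{"hand":0.4,"dx":-3.5,"dy":0.74,"dz":-0.25,"ax":0,"ay":-4.6,"az":0},{"hand":0.4,"dx":-3.5,"dy":0.73,"dz":0.0,"ax":0,"ay":-4.6,"az":0}]}}

```text
time_s: 1.03
position: [0.3764, -0.1689, 0.1573]
tool_rot: [[-0.299, 0.0, 0.954], [-0.954, -0.0, -0.299], [0.0, -1.0, 0.0]]
ft_force: [0.3, -1.1, 0.2]
grip_width: 0.0344
```

Emit:
{"api": "jog_arm", "payload": {"rows": [{"hand":0.4,"dx":-3.5,"dy":0.74,"dz":0.3,"ax":0,"ay":-4.6,"az":0},{"hand":0.4,"dx":-3.45,"dy":0.74,"dz":0.6,"ax":0,"ay":-4.7,"az":0},{"hand":0.4,"dx":-3.4,"dy":0.74,"dz":0.85,"ax":0,"ay":-4.6,"az":0},{"hand":0.4,"dx":-3.3,"dy":0.74,"dz":1.1,"ax":0,"ay":-4.6,"az":0},{"hand":0.4,"dx":-3.2,"dy":0.74,"dz":1.4,"ax":0,"ay":-4.6,"az":0}]}}

```text
time_s: 1.45
position: [0.4435, -0.0072, 0.1202]
tool_rot: [[0.099, 0.0, 0.995], [-0.995, -0.0, 0.099], [0.0, -1.0, 0.0]]
ft_force: [0.6, -0.9, -0.0]
grip_width: 0.0341
```

```bash
python3 - <<'E'
from h import *
st();snap('top','t1.png');snap('scene','s1.png')
plan([.4432,-.009,.05],5.5,5,.4)
E
```

```text
t 1.45 p [ 0.4435 -0.0072  0.1202] yaw 5.7 tilt [0.0001 0.0001] F [ 0.61 -0.87 -0.03] w 0.0341
[{"hand":0.4,"dx":0.07,"dy":1.39,"dz":-0.01,"ay":0.1},{"hand":0.4,"dx":0.08,"dy":1.39,"dz":-0.02,"ay":0.1},{"hand":0.4,"dx":0.07,"dy":1.4,"dz":-0.01,"ay":0},{"hand":0.4,"dx":0.08,"dy":1.39,"dz":-0.02,"ay":0.1},{"hand":0.4,"dx":0.07,"dy":1.39,"dz":-0.01,"ay":0.1}]
from [ 0.44352355 -0.00523553  0.11958873] 5.913647416120468
```

Emit:
{"api": "jog_arm", "payload": {"rows": [{"hand":0.4,"dx":0.08,"dy":1.4,"dz":0,"ax":0,"ay":0.1,"az":0},{"hand":0.4,"dx":0.08,"dy":1.4,"dz":0,"ax":0,"ay":0.1,"az":0},{"hand":0.4,"dx":0.08,"dy":1.4,"dz":0,"ax":0,"ay":0.1,"az":0},{"hand":0.4,"dx":0.08,"dy":1.4,"dz":0,"ax":0,"ay":0.1,"az":0},{"hand":0.4,"dx":0.08,"dy":1.4,"dz":0,"ax":0,"ay":0,"az":0}]}}

```text
time_s: 1.97
position: [0.4435, -0.0136, 0.05]
tool_rot: [[0.087, 0.0, 0.996], [-0.996, -0.0, 0.087], [0.0, -1.0, 0.0]]
ft_force: [0.8, -0.7, 0.2]
grip_width: 0.034
```

```bash
python3 - <<'E'
from h import *
snap('top','t2.png');snap('scene','s2.png');st()
im=cv2.imread('pics/s2.png')[150:350,150:400];cv2.imwrite('pics/s2c.png',cv2.resize(im,None,fx=3,fy=3,interpolation=2))
E
```

```text
t 2.07 p [ 0.4426 -0.0134  0.0493] yaw 4.99 tilt [-0.0012 -0.0032] F [0.75 0.21 0.11] w 0.0341
```

View pics/s2c.png

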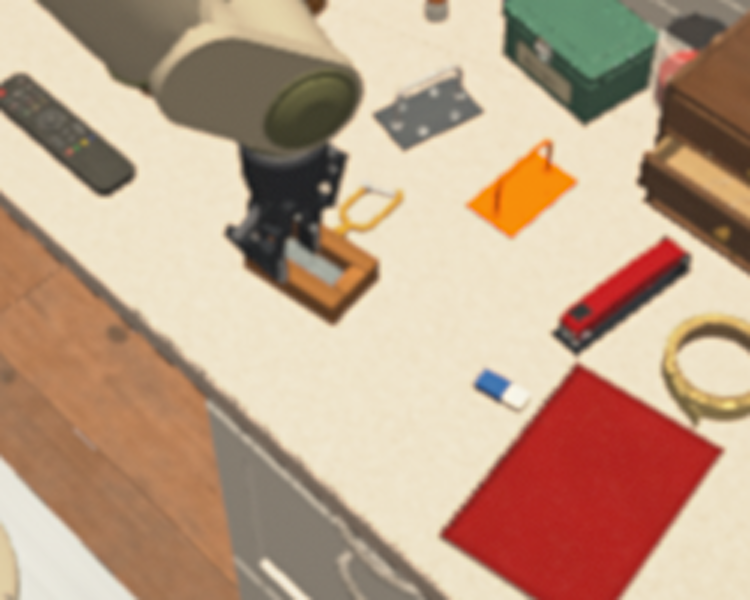

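View pics/t2.png

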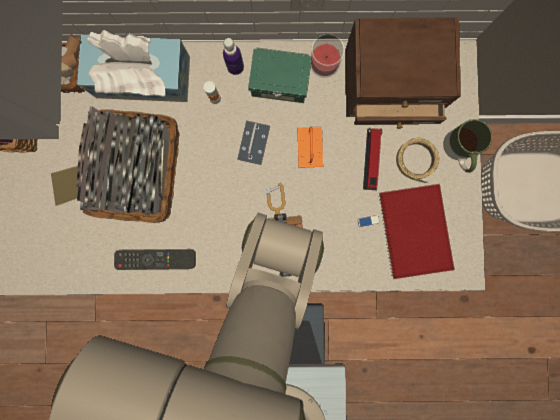

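Emit:
{"api": "jog_arm", "payload": {"rows": [{"hand":0.4,"dx":-0.1,"dy":1.3,"dz":0,"ax":0,"ay":0,"az":0},{"hand":0.4,"dx":-0.1,"dy":1.3,"dz":0,"ax":0,"ay":0,"az":0},{"hand":0.4,"dx":-0.1,"dy":0.8,"dz":0,"ax":0,"ay":0,"az":0},{"hand":0.4,"dx":0,"dy":0.4,"dz":0,"ax":0,"ay":0,"az":0},{"hand":0.4,"dx":0,"dy":0,"dz":0,"ax":0,"ay":0,"az":0}]}}

```text
time_s: 2.48
position: [0.4432, -0.0101, 0.0124]
tool_rot: [[0.088, -0.001, 0.996], [-0.996, 0.0, 0.088], [-0.0, -1.0, -0.001]]
ft_force: [0.4, -0.2, -0.8]
grip_width: 0.0343
```

```bash
python3 - <<'E'
from h import *
snap('scene','s3.png');st()
crop('s3.png','s3c.png',210,190,310,270,7)
E
```

```text
t 2.53 p [ 0.4434 -0.0101  0.0128] yaw 5.06 tilt [0.     0.0001] F [-0.21  0.6   0.01] w 0.0338
```

View pics/s3c.png

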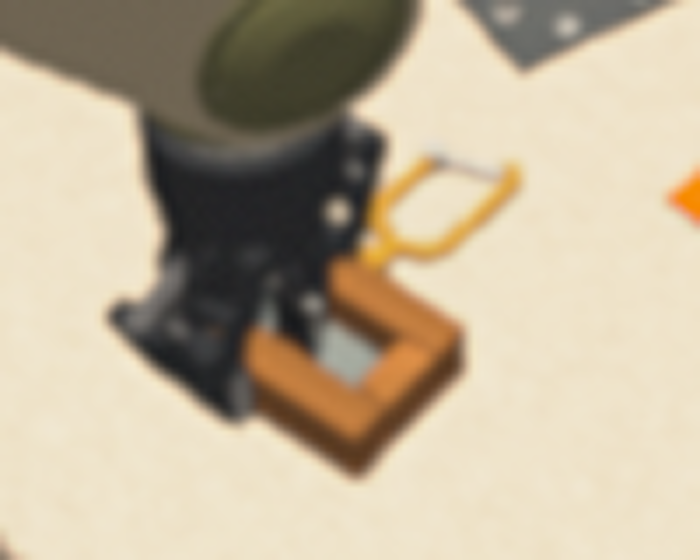

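Emit:
{"api": "jog_arm", "payload": {"rows": [{"hand":0,"dx":0,"dy":0,"dz":0,"ax":0,"ay":0,"az":0},{"hand":0,"dx":0,"dy":0,"dz":0,"ax":0,"ay":0,"az":0},{"hand":0,"dx":0,"dy":0,"dz":0,"ax":0,"ay":0,"az":0},{"hand":0,"dx":0,"dy":0,"dz":0,"ax":0,"ay":0,"az":0},{"hand":0,"dx":0,"dy":0,"dz":0,"ax":0,"ay":0,"az":0}], "newtons": 40}}

```text
time_s: 2.95
position: [0.4438, -0.0101, 0.0133]
tool_rot: [[0.088, 0.002, 0.996], [-0.996, -0.0, 0.088], [0.001, -1.0, 0.002]]
ft_force: [-0.2, 0.7, 6.7]
grip_width: 0.0194
```

```bash
python3 - <<'E'
from h import *
snap('top','t4.png');st()
crop('t4.png','t4c.png',225,110,325,220,7) if 0 else crop('t4.png','t4c.png',235,110,325,190,8)
crop('t4.png','t4d.png',245,175,315,235,9)
E
```

```text
t 3.0 p [ 0.4438 -0.0101  0.0133] yaw 5.07 tilt [0.0006 0.0016] F [-0.62  0.75  7.11] w 0.0191
```

View pics/t4d.png

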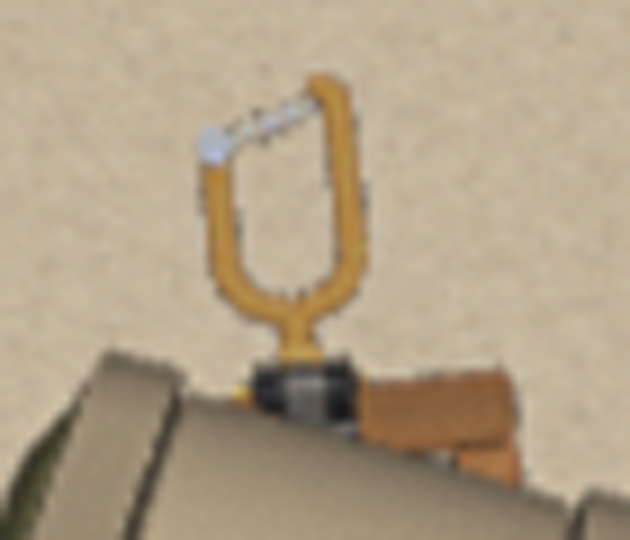

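```bash
cat >> h.py <<'E'
LEG=np.array([.6520,.0640])
def hookfit(px,z=.018):
    """px: hinge,nose pixel (full image) -> mouth,yaw by 2pt fit"""
    H=ray('top',*px[0],z)[:2];N=ray('top',*px[1],z)[:2]
    a=np.arctan2(*(N-H)[::-1])-np.arctan2(-.030,.013)
    c,s=np.cos(a),np.sin(a);R=np.array([[c,-s],[s,c]])
    m=(H+N)/2-R@np.array([.0025,.002]);return m,np.degrees(a),np.linalg.norm(N-H)
def pose():
    s=status.observe();R=np.array(s['tool_rot']);return np.array(s['position'])[:2],np.arctan2(R[1,2],R[0,2])
def overlay(src,f,m,yaw,box,sc):
    a=np.radians(yaw);c,s=np.cos(a),np.sin(a);R=np.array([[c,-s],[s,c]])
    im=cv2.imread('pics/'+src)[box[1]:box[3],box[0]:box[2]];im=cv2.resize(im,None,fx=sc,fy=sc,interpolation=2)
    def d(P,col,z=.018):
        u=(proj('top',[P[0],P[1],z])-np.array(box[:2])+.5)*sc-.5;cv2.circle(im,tuple(int(round(k)) for k in u),2,col,-1)
    for q in[(0,0),(-.004,.017),(.009,-.013),(-.064,0),(-.02,.017),(-.02,-.017),(0,-.017),(-.043,0),(-.05,0)]:d(m+R@np.array(q),(0,0,255))
    d(LEG,(0,255,0),.017);d(LEG,(255,255,0),.005);d(LEG,(255,0,255),.054)
    cv2.imwrite('pics/'+f,im)
E
python3 - <<'E'
from h import *
r=hookfit([(213/9+245,147/9+175),(325/9+245,85/9+175)]);print(r)
p,y=pose();print(p,np.degrees(y))
# predicted from grip: origin = tcp+.025*x
pr=p+.131*np.array([np.cos(y),np.sin(y)]);print('pred',pr)
overlay('t4.png','o4.png',r[0],6.,(235,110,315,235),6)
E
```

```text
(array([0.57331003, 0.00287995]), np.float64(5.146670258667284), np.float64(0.03404380007760158))
[ 0.44375876 -0.01011779] 5.073310839929439
pred [0.57424555 0.00146658]
```

View pics/o4.png

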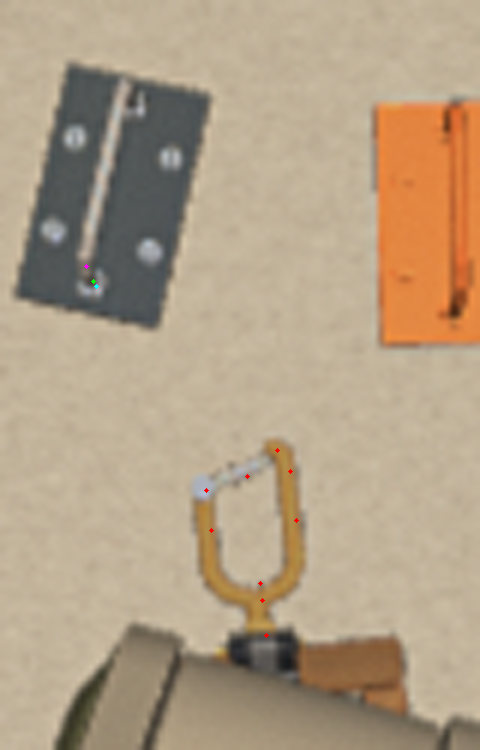

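Emit:
{"api": "jog_arm", "payload": {"rows": [{"hand":0,"dx":-0.2,"dy":-0.05,"dz":0.2,"ax":0,"ay":0,"az":0},{"hand":0,"dx":-0.5,"dy":0,"dz":0.5,"ax":0,"ay":0,"az":0},{"hand":0,"dx":-0.6,"dy":0,"dz":0.6,"ax":0,"ay":0,"az":0},{"hand":0,"dx":-0.6,"dy":0,"dz":0.7,"ax":0,"ay":0,"az":0},{"hand":0,"dx":-0.6,"dy":0,"dz":0.7,"ax":0,"ay":0,"az":0}]}}

```text
time_s: 3.42
position: [0.4685, 0.0179, 0.0133]
tool_rot: [[0.089, -0.0, 0.996], [-0.996, -0.0, 0.089], [0.0, -1.0, -0.0]]
ft_force: [-3.6, -3.9, 6.2]
grip_width: 0.0191
```

Emit:
{"api": "jog_arm", "payload": {"rows": [{"hand":0,"dx":-0.6,"dy":0,"dz":0.7,"ax":0,"ay":0,"az":0},{"hand":0,"dx":-0.6,"dy":0,"dz":0.7,"ax":0,"ay":0,"az":0},{"hand":0,"dx":-0.6,"dy":0,"dz":0.7,"ax":0,"ay":0,"az":0},{"hand":0,"dx":-0.6,"dy":0,"dz":0.7,"ax":0,"ay":0,"az":0},{"hand":0,"dx":-0.5,"dy":0,"dz":0.6,"ax":0,"ay":0,"az":0}]}}

```text
time_s: 3.83
position: [0.4998, 0.0501, 0.0133]
tool_rot: [[0.089, -0.0, 0.996], [-0.996, -0.0, 0.089], [0.0, -1.0, -0.0]]
ft_force: [-2.6, -4.3, 6.3]
grip_width: 0.0193
```

```bash
python3 - <<'E'
from h import *
snap('top','t5.png');st()
p,y=pose();m=p+[.1296,.0130];print(m)
overlay('t5.png','o5.png',m,5.5,(225,100,315,210),7)
crop('t5.png','t5c.png',225,130,305,200,9)
E
```

```text
t 3.88 p [0.5008 0.0508 0.0133] yaw 5.13 tilt [0.0001 0.0014] F [1.34 4.24 5.45] w 0.0193
[0.63044299 0.0638369 ]
```

View pics/o5.png

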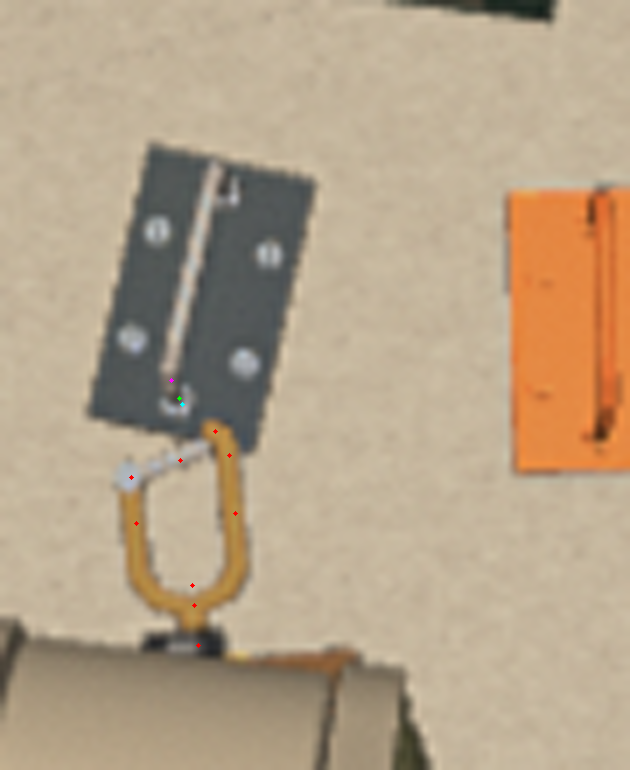

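View pics/t5c.png

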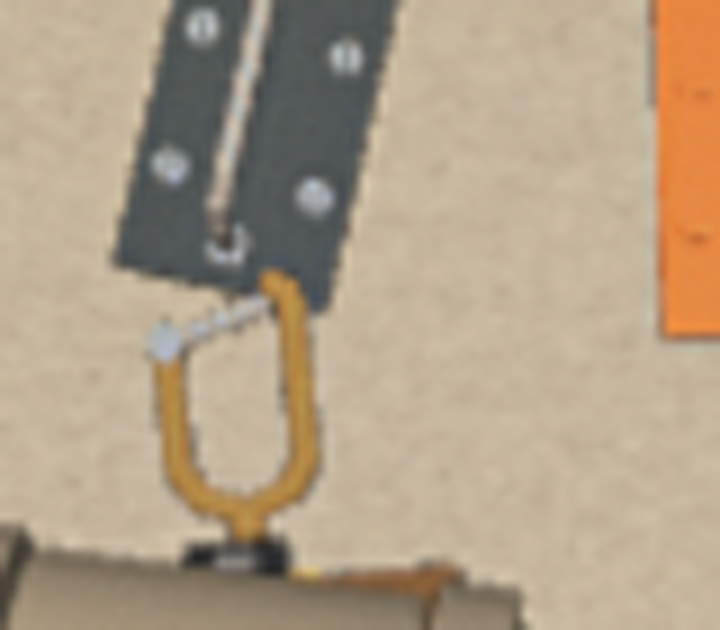

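Emit:
{"api": "jog_arm", "payload": {"rows": [{"hand":0,"dx":0.1,"dy":0,"dz":0.2,"ax":0,"ay":0,"az":0},{"hand":0,"dx":0.1,"dy":0,"dz":0.3,"ax":0,"ay":0,"az":0},{"hand":0,"dx":0.1,"dy":0,"dz":0.3,"ax":0,"ay":0,"az":0},{"hand":0,"dx":0.05,"dy":0,"dz":0.3,"ax":0,"ay":0,"az":0},{"hand":0,"dx":0,"dy":0,"dz":0.3,"ax":0,"ay":0,"az":0}]}}

```text
time_s: 4.3
position: [0.5125, 0.0477, 0.0133]
tool_rot: [[0.089, -0.003, 0.996], [-0.996, 0.0, 0.089], [-0.001, -1.0, -0.003]]
ft_force: [-6.6, 0.2, 10.9]
grip_width: 0.0191
```

Emit:
{"api": "jog_arm", "payload": {"rows": [{"hand":0,"dx":0,"dy":0,"dz":0.2,"ax":0,"ay":0,"az":0},{"hand":0,"dx":0,"dy":0,"dz":0.2,"ax":0,"ay":0,"az":0},{"hand":0,"dx":0,"dy":0,"dz":0.2,"ax":0,"ay":0,"az":0},{"hand":0,"dx":0,"dy":0,"dz":0.2,"ax":0,"ay":0,"az":0},{"hand":0,"dx":0,"dy":0,"dz":0.2,"ax":0,"ay":0,"az":0}]}}

```text
time_s: 4.72
position: [0.5211, 0.0486, 0.0133]
tool_rot: [[0.09, -0.006, 0.996], [-0.996, 0.0, 0.09], [-0.001, -1.0, -0.006]]
ft_force: [-14.1, -1.5, 14.5]
grip_width: 0.0191
```

```bash
cat >> h.py <<'E'
def look(i,yaw=5.5):
    snap('top','t%d.png'%i);st()
    p,y=pose();m=p+[.1296,.0138];a=np.radians(yaw);d=LEG+[0,.0006]-m
    print('m',m,'leg in mouth (no swivel)',np.round([d@[np.cos(a),np.sin(a)],d@[-np.sin(a),np.cos(a)]],4))
    crop('t%d.png'%i,'t%dc.png'%i,225,120,305,190,9)
E
python3 -c "
from h import *
look(6)"
```

```text
t 4.77 p [0.5215 0.0486 0.0133] yaw 5.13 tilt [-0.0009 -0.0051] F [-12.33  -0.39  14.35] w 0.0191
m [0.65107806 0.06241561] leg in mouth (no swivel) [0.0011 0.0021]
```

View pics/t6c.png

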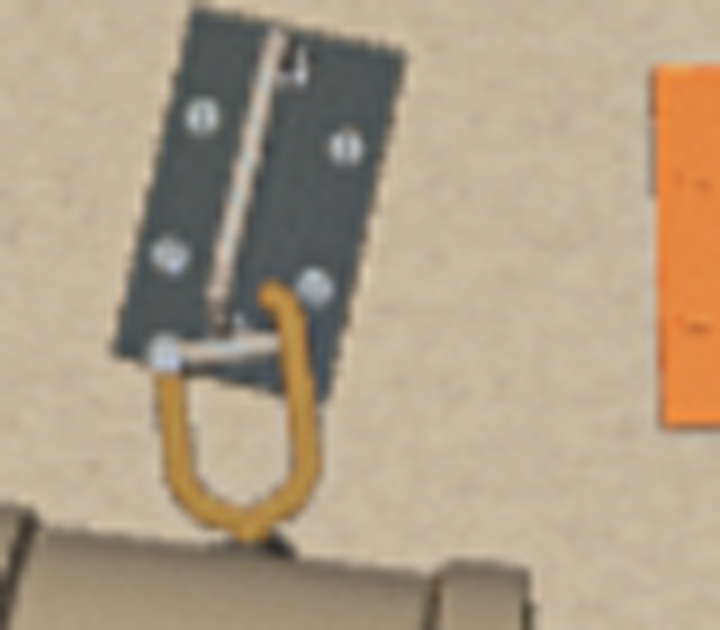

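Emit:
{"api": "jog_arm", "payload": {"rows": [{"hand":0,"dx":0,"dy":0,"dz":0.2,"ax":0,"ay":0,"az":0},{"hand":0,"dx":0,"dy":0,"dz":0.2,"ax":0,"ay":0,"az":0},{"hand":0,"dx":0,"dy":0,"dz":0.2,"ax":0,"ay":0,"az":0},{"hand":0,"dx":0,"dy":0,"dz":0.2,"ax":0,"ay":0,"az":0},{"hand":0,"dx":0,"dy":0,"dz":0.1,"ax":0,"ay":0,"az":0}]}}

```text
time_s: 5.18
position: [0.5291, 0.0495, 0.0132]
tool_rot: [[0.09, -0.008, 0.996], [-0.996, 0.0, 0.09], [-0.001, -1.0, -0.008]]
ft_force: [-18.2, -1.6, 19.3]
grip_width: 0.0192
```

```bash
python3 -c "
from h import *
look(7)"
```

```text
t 5.23 p [0.5292 0.0495 0.0132] yaw 5.15 tilt [-0.0013 -0.0079] F [-15.92  -0.77  16.24] w 0.0192
m [0.65877839 0.06333424] leg in mouth (no swivel) [-0.0066  0.0019]
```

View pics/t7c.png

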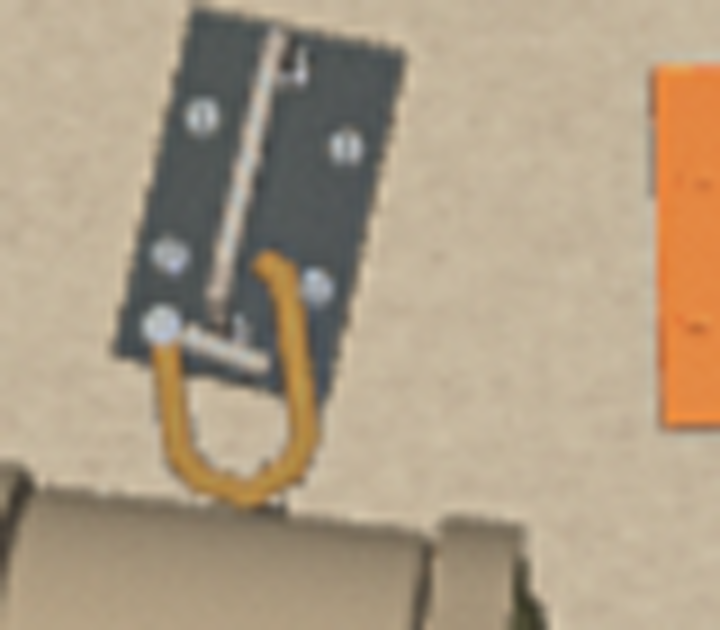

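Emit:
{"api": "jog_arm", "payload": {"rows": [{"hand":0,"dx":0,"dy":0,"dz":0.2,"ax":0,"ay":0,"az":0},{"hand":0,"dx":0,"dy":0,"dz":0.2,"ax":0,"ay":0,"az":0},{"hand":0,"dx":0,"dy":0,"dz":0.2,"ax":0,"ay":0,"az":0},{"hand":0,"dx":0,"dy":0,"dz":0.1,"ax":0,"ay":0,"az":0},{"hand":0,"dx":0,"dy":0,"dz":0.1,"ax":0,"ay":0,"az":0}]}}

```text
time_s: 5.65
position: [0.537, 0.0503, 0.0132]
tool_rot: [[0.09, -0.008, 0.996], [-0.996, 0.001, 0.09], [-0.001, -1.0, -0.008]]
ft_force: [-16.8, -0.6, 17.7]
grip_width: 0.0193
```

```bash
python3 -c "
from h import *
look(8)"
```

```text
t 5.7 p [0.5373 0.0503 0.0132] yaw 5.14 tilt [-0.0013 -0.0075] F [-15.87   0.35  16.89] w 0.0191
m [0.66685999 0.06410591] leg in mouth (no swivel) [-0.0147  0.0019]
```

View pics/t8c.png

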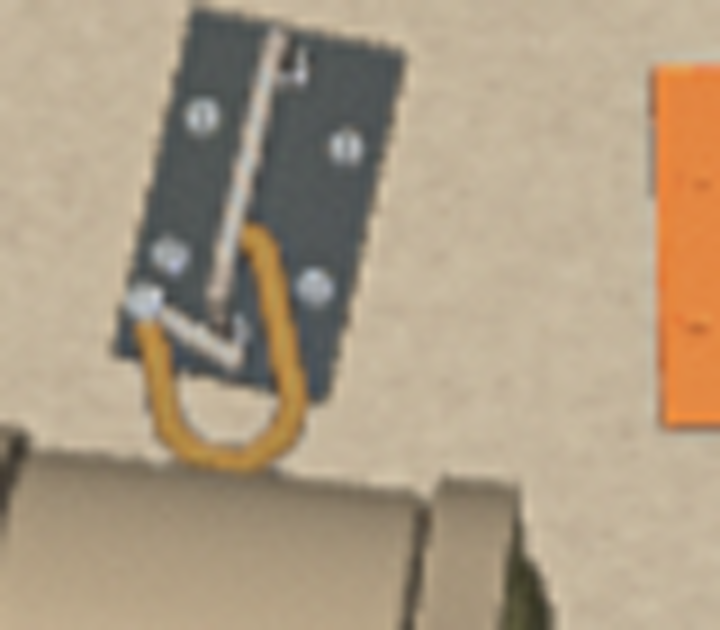

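Emit:
{"api": "jog_arm", "payload": {"rows": [{"hand":0,"dx":0,"dy":0,"dz":0.15,"ax":0,"ay":0,"az":0},{"hand":0,"dx":0,"dy":0,"dz":0.15,"ax":0,"ay":0,"az":0},{"hand":0,"dx":0,"dy":0,"dz":0.15,"ax":0,"ay":0,"az":0},{"hand":0,"dx":0,"dy":0,"dz":0.15,"ax":0,"ay":0,"az":0},{"hand":0,"dx":0,"dy":0,"dz":0.1,"ax":0,"ay":0,"az":0}]}}

```text
time_s: 6.12
position: [0.5448, 0.0509, 0.0132]
tool_rot: [[0.09, -0.006, 0.996], [-0.996, 0.001, 0.09], [-0.001, -1.0, -0.006]]
ft_force: [-7.9, 2.4, 8.0]
grip_width: 0.019
```

```bash
python3 -c "
from h import *
look(9)"
```

```text
t 6.17 p [0.5454 0.051  0.0132] yaw 5.16 tilt [-0.0013 -0.0046] F [-8.11  2.45 12.38] w 0.0192
m [0.67503339 0.06484154] leg in mouth (no swivel) [-0.023  0.002]
```

View pics/t9c.png

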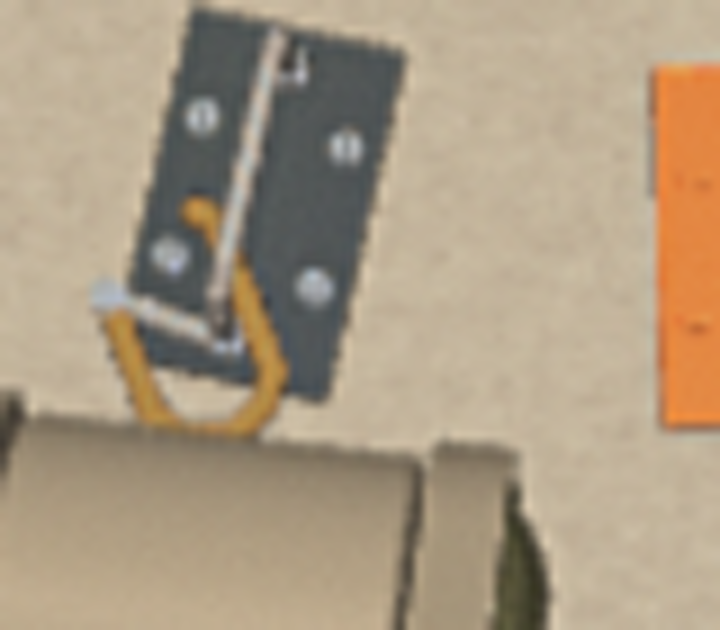

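Emit:
{"api": "jog_arm", "payload": {"rows": [{"hand":0,"dx":-0.1,"dy":0,"dz":0.1,"ax":0,"ay":0,"az":0},{"hand":0,"dx":-0.1,"dy":0,"dz":0.15,"ax":0,"ay":0,"az":0},{"hand":0,"dx":-0.1,"dy":0,"dz":0.15,"ax":0,"ay":0,"az":0},{"hand":0,"dx":-0.05,"dy":0,"dz":0.15,"ax":0,"ay":0,"az":0},{"hand":0,"dx":-0.05,"dy":0,"dz":0.1,"ax":0,"ay":0,"az":0}]}}

```text
time_s: 6.58
position: [0.5529, 0.0549, 0.0132]
tool_rot: [[0.089, -0.002, 0.996], [-0.996, -0.0, 0.089], [0.0, -1.0, -0.002]]
ft_force: [-5.2, -3.5, 8.3]
grip_width: 0.0191
```

```bash
python3 -c "
from h import *
look(10)"
```

```text
t 6.63 p [0.5531 0.0549 0.0133] yaw 5.1 tilt [-0.     -0.0015] F [-4.07 -2.77  7.78] w 0.0193
m [0.68270897 0.06873807] leg in mouth (no swivel) [-0.031  -0.0012]
```

View pics/t10c.png

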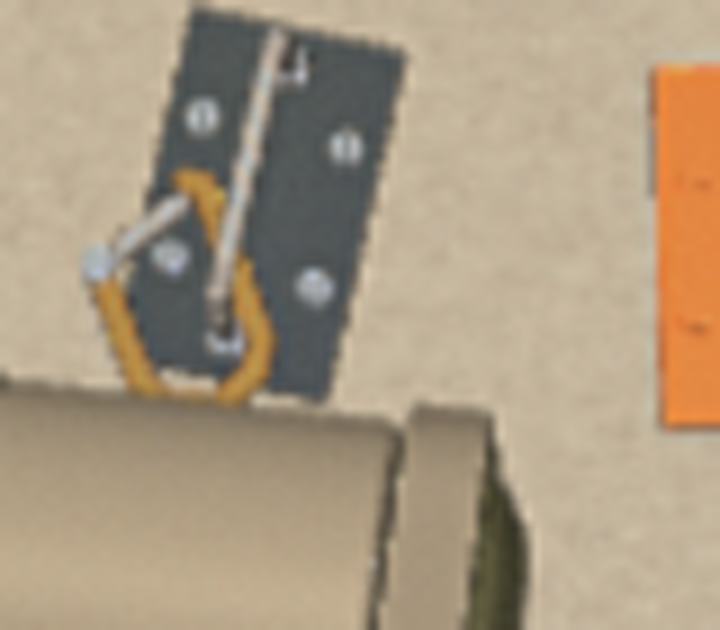

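Emit:
{"api": "jog_arm", "payload": {"rows": [{"hand":0,"dx":0.03,"dy":0,"dz":-0.2,"ax":0,"ay":0,"az":0},{"hand":0,"dx":0.03,"dy":0,"dz":-0.3,"ax":0,"ay":0,"az":0},{"hand":0,"dx":0.04,"dy":0,"dz":-0.3,"ax":0,"ay":0,"az":0},{"hand":0,"dx":0.04,"dy":0,"dz":-0.3,"ax":0,"ay":0,"az":0},{"hand":0,"dx":0.04,"dy":0,"dz":-0.3,"ax":0,"ay":0,"az":0}]}}

```text
time_s: 7.05
position: [0.54, 0.0515, 0.0133]
tool_rot: [[0.088, 0.001, 0.996], [-0.996, 0.0, 0.088], [0.0, -1.0, 0.001]]
ft_force: [4.1, 0.5, 2.3]
grip_width: 0.0191
```

```bash
python3 -c "
from h import *
look(11)"
```

```text
t 7.1 p [0.5394 0.0514 0.0133] yaw 5.07 tilt [0.0001 0.0008] F [1.57 0.25 2.82] w 0.0193
m [0.66902587 0.06519646] leg in mouth (no swivel) [-0.017  0.001]
```

View pics/t11c.png

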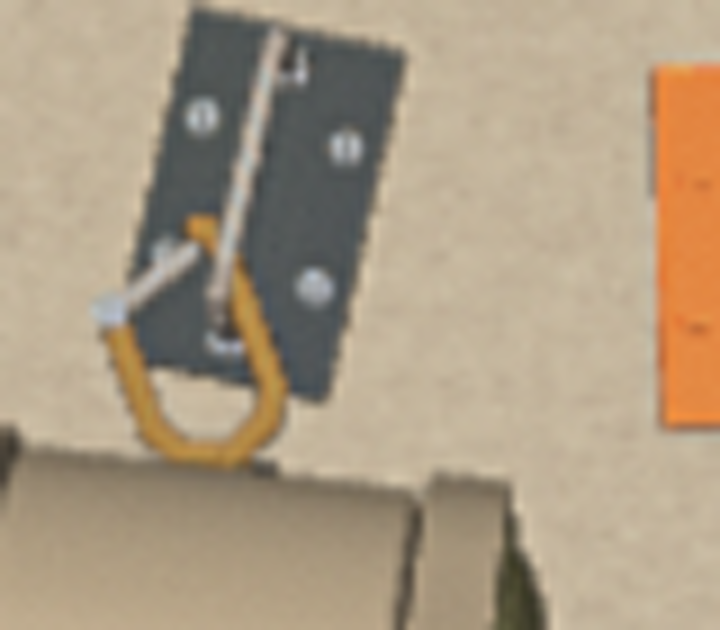

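Emit:
{"api": "jog_arm", "payload": {"rows": [{"hand":0,"dx":0.1,"dy":0,"dz":-0.15,"ax":0,"ay":0,"az":0},{"hand":0,"dx":0.1,"dy":0,"dz":-0.15,"ax":0,"ay":0,"az":0},{"hand":0,"dx":0.1,"dy":0,"dz":-0.15,"ax":0,"ay":0,"az":0},{"hand":0,"dx":0.1,"dy":0,"dz":-0.15,"ax":0,"ay":0,"az":0},{"hand":0,"dx":0.05,"dy":0,"dz":-0.15,"ax":0,"ay":0,"az":0}]}}

```text
time_s: 7.52
position: [0.533, 0.0463, 0.0133]
tool_rot: [[0.088, 0.001, 0.996], [-0.996, 0.0, 0.088], [-0.0, -1.0, 0.001]]
ft_force: [3.6, 1.9, 4.1]
grip_width: 0.0193
```

```bash
python3 -c "
from h import *
look(12)"
```

```text
t 7.57 p [0.5327 0.0462 0.0133] yaw 5.06 tilt [0.0001 0.0009] F [3.54 1.24 5.59] w 0.0193
m [0.66232485 0.05999835] leg in mouth (no swivel) [-0.0098  0.0056]
```

View pics/t12c.png

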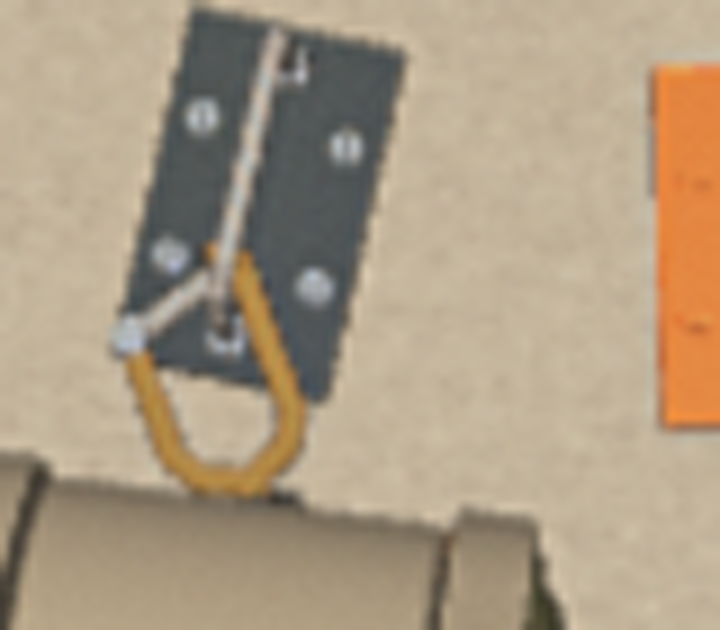

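Emit:
{"api": "jog_arm", "payload": {"rows": [{"hand":0,"dx":0.05,"dy":0,"dz":-0.15,"ax":0,"ay":0,"az":0},{"hand":0,"dx":0.05,"dy":0,"dz":-0.15,"ax":0,"ay":0,"az":0},{"hand":0,"dx":0.05,"dy":0,"dz":-0.15,"ax":0,"ay":0,"az":0},{"hand":0,"dx":0.05,"dy":0,"dz":-0.15,"ax":0,"ay":0,"az":0},{"hand":0,"dx":0.0,"dy":0,"dz":-0.1,"ax":0,"ay":0,"az":0}]}}

```text
time_s: 7.98
position: [0.5263, 0.0435, 0.0133]
tool_rot: [[0.088, 0.001, 0.996], [-0.996, -0.0, 0.088], [0.0, -1.0, 0.001]]
ft_force: [6.5, 1.1, 3.4]
grip_width: 0.019
```

```bash
python3 -c "
from h import *
look(13)"
```

```text
t 8.03 p [0.5262 0.0435 0.0133] yaw 5.06 tilt [0.0004 0.0014] F [4.6  0.68 5.41] w 0.019
m [0.6557989  0.05728956] leg in mouth (no swivel) [-0.0031  0.0076]
```

View pics/t13c.png

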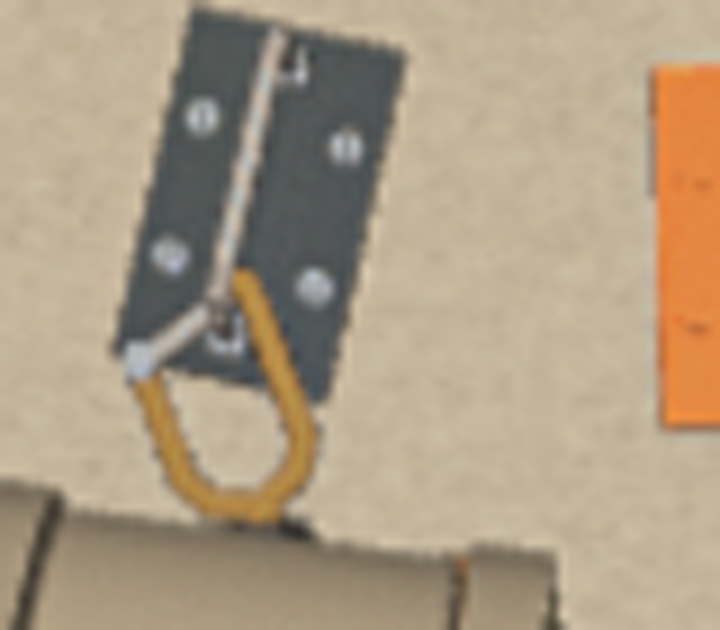

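Emit:
{"api": "jog_arm", "payload": {"rows": [{"hand":0,"dx":0,"dy":0,"dz":-0.1,"ax":0,"ay":0,"az":0},{"hand":0,"dx":0,"dy":0,"dz":-0.1,"ax":0,"ay":0,"az":0},{"hand":0,"dx":0,"dy":0,"dz":-0.1,"ax":0,"ay":0,"az":0},{"hand":0,"dx":0,"dy":0,"dz":-0.1,"ax":0,"ay":0,"az":0},{"hand":0,"dx":0,"dy":0,"dz":-0.1,"ax":0,"ay":0,"az":0}]}}

```text
time_s: 8.45
position: [0.5249, 0.0431, 0.0135]
tool_rot: [[0.088, 0.01, 0.996], [-0.996, -0.0, 0.088], [0.001, -1.0, 0.01]]
ft_force: [21.9, 5.0, -6.8]
grip_width: 0.0192
```

```bash
python3 -c "
from h import *
look(14)"
```

```text
t 8.5 p [0.525  0.0431 0.0135] yaw 5.05 tilt [0.0012 0.01  ] F [20.79  4.34 -5.68] w 0.0194
m [0.65456894 0.05688275] leg in mouth (no swivel) [-0.0018  0.0079]
```

View pics/t14c.png

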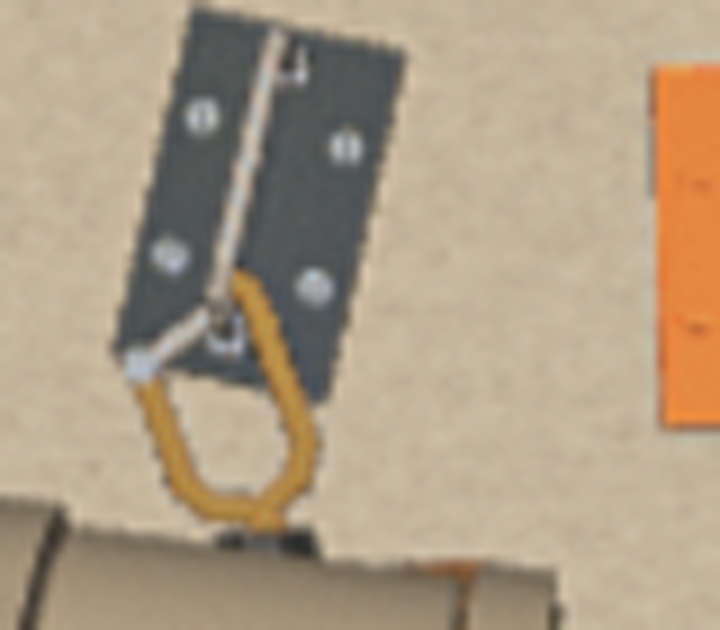

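Emit:
{"api": "jog_arm", "payload": {"rows": [{"hand":0,"dx":0,"dy":0,"dz":0,"ax":0,"ay":0,"az":0},{"hand":0,"dx":0,"dy":0,"dz":0.1,"ax":0,"ay":0,"az":0},{"hand":0,"dx":0,"dy":0,"dz":0.1,"ax":0,"ay":0,"az":0},{"hand":0,"dx":0,"dy":0,"dz":0.1,"ax":0,"ay":0,"az":0},{"hand":0,"dx":0,"dy":0,"dz":0,"ax":0,"ay":0,"az":0}]}}

```text
time_s: 8.92
position: [0.5255, 0.0433, 0.0133]
tool_rot: [[0.089, 0.004, 0.996], [-0.996, -0.0, 0.089], [0.001, -1.0, 0.004]]
ft_force: [9.5, 0.7, 2.0]
grip_width: 0.019
```

Still taut (about 9 N). Release to 0.4, the opening that fitted the well before.

Emit:
{"api": "jog_arm", "payload": {"rows": [{"hand":0.35,"dx":0,"dy":0,"dz":0,"ax":0,"ay":0,"az":0},{"hand":0.35,"dx":0,"dy":0,"dz":0,"ax":0,"ay":0,"az":0},{"hand":0.35,"dx":0,"dy":0,"dz":0,"ax":0,"ay":0,"az":0},{"hand":0.35,"dx":0,"dy":0,"dz":0,"ax":0,"ay":0,"az":0},{"hand":0.35,"dx":0,"dy":0,"dz":0,"ax":0,"ay":0,"az":0}]}}

```text
time_s: 9.33
position: [0.5233, 0.0436, 0.0127]
tool_rot: [[0.088, -0.001, 0.996], [-0.996, 0.0, 0.088], [-0.0, -1.0, -0.001]]
ft_force: [-1.1, 0.4, 0.3]
grip_width: 0.0299
```

```bash
python3 -c "
from h import *
look(15)
snap('scene','s15.png');crop('s15.png','s15c.png',210,170,350,270,5)"
```

```text
t 9.38 p [0.5235 0.0436 0.0128] yaw 5.07 tilt [-0.0001 -0.0009] F [ 0.17 -0.51 -0.32] w 0.0298
m [0.65305157 0.05735243] leg in mouth (no swivel) [-0.0004  0.0073]
```

View pics/s15c.png

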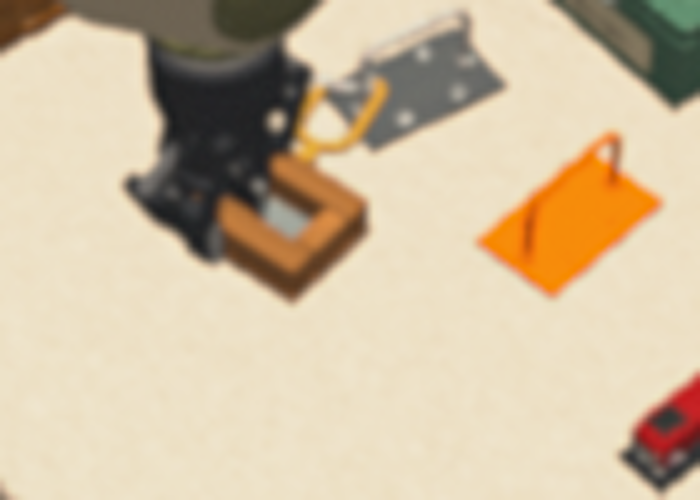

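View pics/t15c.png

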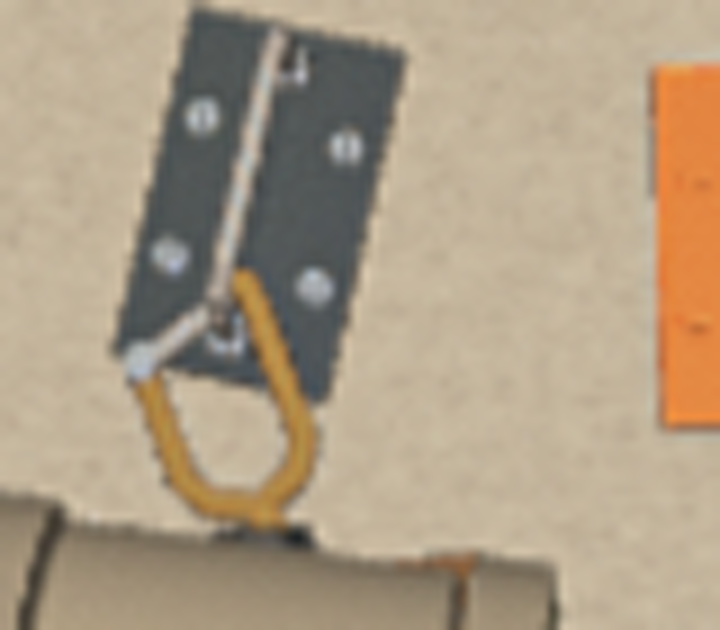

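Emit:
{"api": "jog_arm", "payload": {"rows": [{"hand":0.35,"dx":0,"dy":-0.5,"dz":0,"ax":0,"ay":0,"az":0},{"hand":0.35,"dx":0,"dy":-0.8,"dz":0,"ax":0,"ay":0,"az":0},{"hand":0.35,"dx":0,"dy":-1.0,"dz":0,"ax":0,"ay":0,"az":0},{"hand":0.35,"dx":0,"dy":-1.5,"dz":0,"ax":0,"ay":0,"az":0},{"hand":0.35,"dx":0,"dy":-1.5,"dz":0,"ax":0,"ay":0,"az":0}]}}

```text
time_s: 9.85
position: [0.5239, 0.0436, 0.0675]
tool_rot: [[0.088, 0.0, 0.996], [-0.996, -0.0, 0.088], [0.0, -1.0, 0.0]]
ft_force: [-0.3, 0.2, 0.0]
grip_width: 0.0303
```

Emit:
{"api": "jog_arm", "payload": {"rows": [{"hand":0.35,"dx":0,"dy":-2,"dz":-2,"ax":0,"ay":0,"az":0},{"hand":0.35,"dx":0,"dy":-2,"dz":-3,"ax":0,"ay":0,"az":0},{"hand":0.35,"dx":0,"dy":-2,"dz":-3,"ax":0,"ay":0,"az":0},{"hand":0.35,"dx":0,"dy":-1,"dz":-3,"ax":0,"ay":0,"az":0},{"hand":0.35,"dx":0,"dy":0,"dz":-1,"ax":0,"ay":0,"az":0}]}}

```text
time_s: 10.27
position: [0.4017, 0.0332, 0.1385]
tool_rot: [[0.089, 0.003, 0.996], [-0.996, -0.001, 0.089], [0.001, -1.0, 0.002]]
ft_force: [-0.3, 0.1, -0.2]
grip_width: 0.0296
```

Emit:
{"api": "jog_arm", "payload": {"rows": [{"hand":0.35,"dx":0,"dy":0,"dz":0,"ax":0,"ay":0,"az":0},{"hand":0.35,"dx":0,"dy":0,"dz":0,"ax":0,"ay":0,"az":0},{"hand":0.35,"dx":0,"dy":0,"dz":0,"ax":0,"ay":0,"az":0},{"hand":0.35,"dx":0,"dy":0,"dz":0,"ax":0,"ay":0,"az":0},{"hand":0.35,"dx":0,"dy":0,"dz":0,"ax":0,"ay":0,"az":0}]}}

```text
time_s: 10.68
position: [0.405, 0.0329, 0.1356]
tool_rot: [[0.089, -0.001, 0.996], [-0.996, 0.0, 0.089], [-0.0, -1.0, -0.001]]
ft_force: [0.0, 0.5, 0.1]
grip_width: 0.0297
```

```bash
python3 -c "
from h import *
look(16)
snap('scene','s16.png');crop('s16.png','s16c.png',210,170,350,270,5)
crop('t16.png','t16c.png',225,120,315,220,6)"
```

```text
t 10.73 p [0.4048 0.033  0.1356] yaw 5.08 tilt [-0.0003 -0.0008] F [ 0.03  1.47 -0.07] w 0.0295
m [0.53443685 0.04675736] leg in mouth (no swivel) [0.1187 0.0065]
```

View pics/s16c.png

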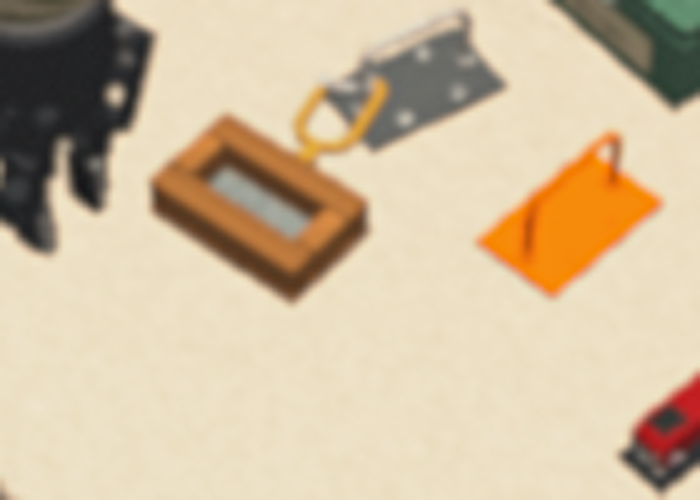

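View pics/t16c.png

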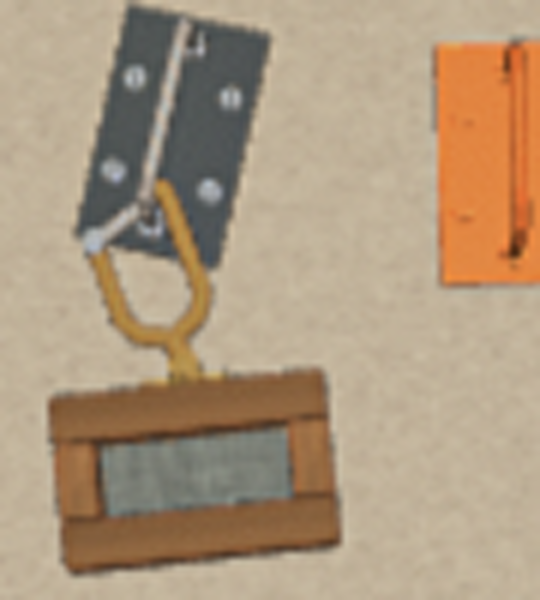

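View pics/t16.png

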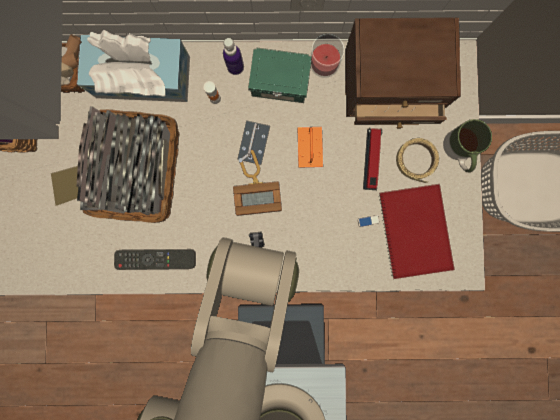

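```bash
python3 -c "
from h import *
m,a,l=hookfit([(93/6+225,240/6+120),(162/6+225,187/6+120)]);print(m,a,l)
for a in(a,19.5):
  r=np.radians(a);d=LEG+[0,.0006]-m;print(d@[np.cos(r),np.sin(r)],d@[-np.sin(r),np.cos(r)])
job.close_job()"
```

```text
[0.65218866 0.07071544] 13.939281663678576 0.034853239999036056
-0.0016562777204373645 -0.005889898825742351
-0.002219217853347821 -0.005701687134882149
the job is handed in; nothing more can be done
```

The key dish is clipped to the steel eye and lying taut. I handed the job in at about 10.7 s on the robot's clock; the hand-in reports no verdict.

- **How it was done:** I gripped the dish's rear wall and slid it along the worktop. I then pressed the hook onto the near leg until the gate swung in and snapped shut behind it. After that I drew the dish back to about 18 N net of sliding friction, eased off, let go and backed the arm away.
- **Final position:** In the last pictures the gate is shut and the dish lies flat. I measured the leg 2 mm behind the hook's mouth and about 6 mm off its middle line, towards the nose. Both are inside the limits.
- **Bystanders:** The stapler, remote control, eraser and tape roll show no visible change from the first picture. I compared them by eye only.
- **Hook swivel:** The hook turned to the left while the gate was pressed, to about its stop, and stayed turned. My two readings of its final angle disagree, 14° against about 20° in world axes, but both give nearly the same leg position.
- **Not measured directly:** I had no reading of the gate angle or of the force between anchor and gate. I inferred both from the pictures and the wrist force, which was about 19 N at most along the push and 22 N while drawing back.

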